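# Fold a packed carton shut

## Task

Close the packed brown carton in front of you, the one with standing flaps, by pushing its open flaps down flat with the fingertips: first the raised short flap at the far end, then the long side flap away from the tape dispenser, and last the long flap on the tape dispenser's side, so that it can be taped down from there. Push gently: do not pinch or lift anything, do not shove the carton out of its place, and leave the other things on the bench where they are.

Things in the scene. Friction and masses are not known exactly. Their poses are not given: they have to be found in the camera images.
- carton: Plain brown cardboard carton, loose, 1.8 to 3 kg with a cup and a ramekin packed below the rim. Outside 190 mm long (own x; +x = end away from the robot), 160 mm wide (own y; +y = left), rim 112 mm high, walls 4 mm. Origin: centre of the underside. The near short flap is folded in and fixed; three other flaps, 4 mm boards, are hinged at the rim.
- end_angle (a joint): Short far-end flap's angle, rad: 0 = folded flat inwards, 1.57 = upright, more = outwards. Crease along carton y at carton x = +93 mm, height 105 mm; 148 mm along the crease, 78 mm from crease to free edge. Starts leaning inwards, 0.75 to 1.25. Turns easily (under 1 N at its free edge), stays where left, stops at 0, does not catch on other flaps.
- flap_end: The short far-end flap, plain brown board. Origin: middle of its crease.
- left_angle (a joint): Long left flap's angle, rad: 0 = folded flat inwards, 1.57 = upright, more = outwards. Crease along carton x at carton y = +79 mm, height 112 mm; 188 mm along the crease, 77 mm from crease to free edge. Starts leaning outwards, 1.75 to 2.1. Turns easily (under 1 N at its free edge), stays where left, stops at 0, does not catch on other flaps.
- flap_left: The long left flap, plain brown board. Origin: middle of its crease.
- right_angle (a joint): Long right flap's angle, rad: 0 = folded flat inwards, 1.57 = upright, more = outwards. Crease along carton x at carton y = -79 mm, height 112 mm; 188 mm along the crease, 77 mm from crease to free edge. Starts leaning outwards, 1.75 to 2.1. Turns easily (under 1 N at its free edge), stays where left, stops at 0, does not catch on other flaps.
- flap_right: The long right flap, plain brown board. Origin: middle of its crease.
- flap_end_edge (a point): Middle of the free edge of the short far-end flap, on the face that is its outside (upper) face when folded.
- flap_left_edge (a point): Middle of the free edge of the long left flap, on the face that is its outside (upper) face when folded.
- flap_right_edge (a point): Middle of the free edge of the long right flap, on the face that is its outside (upper) face when folded.
- tape_gun: Black bench tape dispenser with a roll, 135x46x74 mm, close beside the carton, on its left or its right side; it only shows which long flap goes last. Origin: centre of the underside.
- stapler: Bystander: stapler, 120x32x44 mm, close beside the carton on the side without the tape dispenser. Origin: centre of the underside.
- mug: Bystander: mug, 68x90x62 mm, at the back left. Origin: centre of the underside.
- marker: Bystander: marker pen, 126x18x20 mm, on the left. Origin: centre of the underside.
- cutter: Bystander: box cutter, 131x18x14 mm, on the right. Origin: centre of the underside.
- pad: Bystander: ticket pad, 60x85x19 mm, at the near right. Origin: centre of the underside.
- ramekin: Bystander: white ramekin, 68 mm across, 36 mm high, on the right. Origin: centre of the underside.
There are look-alikes about, which are no part of the job. Leave any blue look-alike of the tape_gun alone.

How it is judged:
On the way, in this order (a step that is already met when the one before it is completed fails the run):
1. the short end flap is folded flat while both long flaps are still open (more than 0.8 rad) (value of joint end_angle below 0.12 rad and value of joint each of left_angle, right_angle above 0.8 rad), for 0.1 s.
2. the long flap away from the tape dispenser is folded flat while the one on the dispenser's side is still open (more than 0.8 rad) (((y of tape_gun in the frame of carton above 0 m and value of joint right_angle below 0.12 rad and value of joint left_angle above 0.8 rad) or (y of tape_gun in the frame of carton below 0 m and value of joint left_angle below 0.12 rad and value of joint right_angle above 0.8 rad))), for 0.1 s.
At the end, for the whole second after the job is handed in: All three flaps lie flat (each within 0.12 rad of closed), and the carton rests upright within 40 mm of where it stood (value of joint each of end_angle, left_angle, right_angle below 0.12 rad and linear speed of carton below 0.02 m/s and angle between carton's own z axis and vertical below 0.05 rad and distance of carton from where it was at the start of the episode below 0.04 m); the robot touches nothing.
It fails at once if the carton is shoved more than 40 mm (distance of carton from where it was at the start of the episode above 0.04 m).
It fails at once if the carton is lifted or tipped (height (world z) of carton above 0.012 m or angle between carton's own z axis and vertical above 0.15 rad).
It fails at once if a flap is pinched: more than 20 N on it while it is still up (a push needs under 1 N) ((contact force between the fingers and flap_end above 20 N and value of joint end_angle above 0.3 rad) or (contact force between the fingers and flap_left above 20 N and value of joint left_angle above 0.3 rad) or (contact force between the fingers and flap_right above 20 N and value of joint right_angle above 0.3 rad)).
It fails at once if the carton or a flap is pressed with more than 60 N (contact force between the fingers and carton above 60 N).
It fails at once if a bystander is moved by more than 30 mm (distance of any of tape_gun, stapler, mug, marker, cutter, pad, ramekin from where it was at the start of the episode above 0.03 m).
It also fails if it takes over 51 s, if anything falls off the work surface, if the arm or the gripper's body presses on something with over 40 N, if the wrist force passes 120 N, or if a joint passes its speed limit or range.

## Robot

A 6-joint arm with a two-finger parallel gripper is mounted at the origin on a cart in front of the work surface, level with it; the furniture and walls round the work are solid. World frame = base frame: x ahead of the robot, y to its left, z up, the work surface at z = 0. Lengths are in m, angles in rad, forces in N, time in s.
With the tool pointing down it reaches from about 0.275 to 0.75 m from the base axis. Payload 10.2 kg.
Tool frame: the origin (TCP) lies midway between the tips of the shut fingers; the grasp point (between the pads) lies 19 mm behind it (env.hold_point_z is the distance from the TCP to the grasp point, in m); z points along the fingers, y is the line along which they close (so a half turn about z gives the same grasp; the last joint's range is limited). The gripper opens to 85 mm and grips with 20 to 120 N. Pads are 22 mm wide; open, the fingers measure 114 mm over their backs; the gripper's body (76 mm by 85 mm) begins 54 mm behind the grasp point. The pads swing forward as they close: fully open they stand 13 mm farther back than shut.
Start: joints at [-1.56, 0.313, 1.498, -0, 1.331, -0.223], TCP at [0.122, -0.511, 0.231] pointing down, gripper open.
Joint ranges: [-2.94, 2.94], [-0.97, 2.17], [0.19, 2.56], [-1.23, 4.37], [0.02, 3.11], [-2.88, 2.88]. Speed limits (rad/s): [2.39, 2.39, 3.01, 3.14, 3.14, 3.14].

## Interface

Orientations are given as a unit quaternion [x, y, z, w].
In Python, from bench import env, kinematics, monitor, eyes, job gives the robot as it stands. The module is installed in compiled form; this text tells all that it offers. Calls block until the motion is done:
- env.reach(position, orientation): joint-space move of the TCP to a pose.
- env.movel(position, velocity=0.15, frame=None, guard=None): straight line of the TCP; frame=None keeps the orientation; velocity is the mean speed in m/s. With guard (N) it stops when the force on the tool has changed by that much, and returns True; else False.
- env.set_joints(angles): joint-space move.
- env.release() and env.close_gripper(effort=None): open the fingers fully, or close them until they stop; effort is the grip in N (None keeps the last).
- env.hold(seconds).
- kinematics.ik(position, orientation): joint angles nearest the present ones, or None.
- monitor.sense(): the state.
- eyes.grab_frame(name): name is "side" or "top"; returns a dict with "frame" (480x640x3 uint8, red, green, blue), "mtx" (3x3 intrinsics, pixels), "view" (4x4, takes a point from world to camera coordinates). Camera axes: x right, y down, z forward; pixel columns grow to the right and rows downward; lengths in m; the calibration is good to about 2 mm. A picture is of the moment at which its call begins. There is no depth.
A pose or a line that the arm cannot do raises env.MotionError and nothing moves.
- job.hand_in(): hands the job in; it is judged then, once.
The state is a dict: "clock": time; "joints": joint angles; "qvel": joint speeds; "joint_efforts": joint torques, N m; "position": TCP position; "ee_rot": TCP orientation; "contact_force": force on the tool from outside, world axes, zero at the start; "ft_torque": the same for the moment, N m; "finger_gap": opening from 0.0 (shut) to 1.0 (fully open); "gripper_force": force on a finger pad.
Only numpy, scipy, OpenCV 4.12 (cv2) and the standard library are available. Lean on these libraries where they do the work, as an engineer would, in place of code of your own. Each camera call takes 0.05 s, during which the arm holds its last target. There are 200 camera calls.

## Working session

There is one attempt and no reset: what is moved stays moved. The work goes in short steps, each a Python script; the robot and the scene stay as the last script left them, time stands still between calls to the robot, and variables do not carry over. Pictures are saved under pics/ and viewed, at most 10 in all, crops included, and the job is handed in when it is done.

```bash
mkdir -p pics; python3 - <<'E'
from bench import env, monitor, eyes
import cv2
for n in("top","side"):
    f=eyes.grab_frame(n); cv2.imwrite(f"pics/{n}0.png",f["frame"][:,:,::-1]); print(n,f["mtx"].tolist(),f["view"].round(4).tolist())
s=monitor.sense();print(s["clock"],s["position"],s["ee_rot"],s["finger_gap"])
E
```

```text
top [[504.75443575857764, 0.0, 324.99256955791543], [0.0, 504.75443575857764, 245.23830919045974], [0.0, 0.0, 1.0]] [[-0.0053, -1.0, -0.0037, -0.159], [-0.9803, 0.0059, -0.1973, 0.5518], [0.1973, 0.0026, -0.9803, 1.2876], [0.0, 0.0, 0.0, 1.0]]
side [[549.8660965504581, 0.0, 318.30344068708666], [0.0, 549.8660965504581, 226.55807098345232], [0.0, 0.0, 1.0]] [[-0.2474, 0.9689, 0.0009, 0.3064], [0.8124, 0.2079, -0.5448, -0.3259], [-0.5281, -0.134, -0.8385, 1.531], [0.0, 0.0, 0.0, 1.0]]
0.1 [ 0.12160686 -0.51049579  0.23077988] [ 9.93175093e-01  1.16631432e-01  5.99003377e-05 -5.83099007e-04] 1.0012675975807834
```

View pics/top0.png

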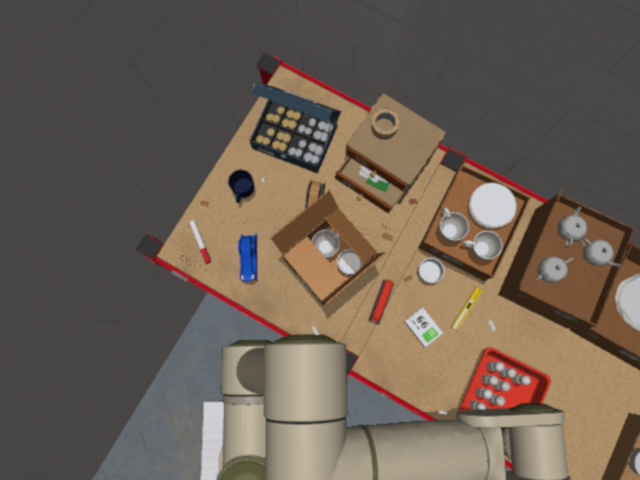

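View pics/side0.png

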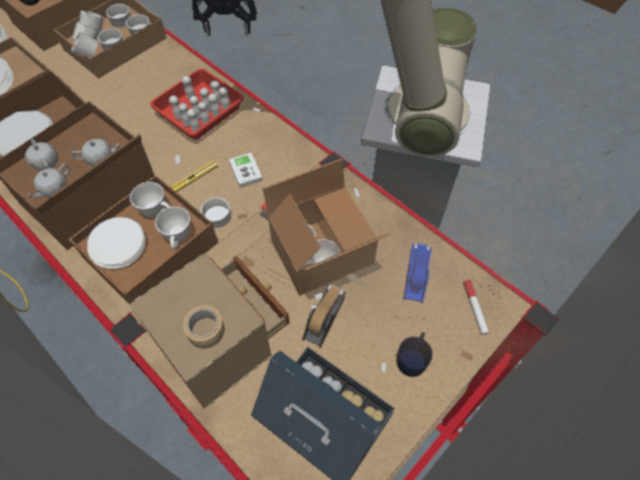

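```bash
python3 - <<'E'
import cv2
import numpy as np
a=cv2.imread("pics/top0.png")[170:330,230:410];b=cv2.imread("pics/side0.png")[140:300,240:400]
cv2.imwrite("pics/c0.png",cv2.resize(a,None,fx=4.4,fy=3.7*4.4/3.7*0.84,interpolation=2)[:600,:800]) if 0 else cv2.imwrite("pics/c0.png",cv2.resize(a,(675,600),interpolation=cv2.INTER_CUBIC))
cv2.imwrite("pics/d0.png",cv2.resize(b,(600,600),interpolation=cv2.INTER_CUBIC))
E
```

```text
(no output)
```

View pics/c0.png

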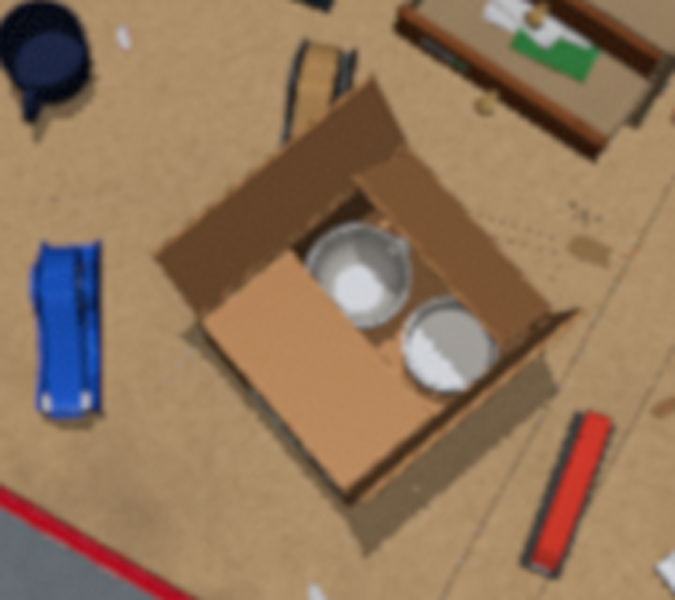

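View pics/d0.png

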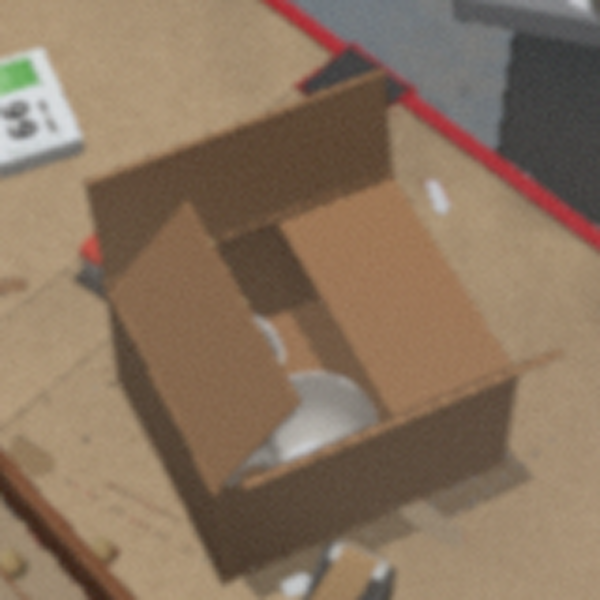

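```bash
cat > h.py <<'E'
import numpy as np
def ray(f,uv,z):
    R,t=f["view"][:3,:3],f["view"][:3,3]
    d=R.T@np.linalg.solve(f["mtx"],[uv[0],uv[1],1]); o=-R.T@t
    return o+d*(z-o[2])/d[2]
E
python3 - <<'E'
from h import *
from bench import eyes,kinematics
T=eyes.grab_frame("top");S=eyes.grab_frame("side")
t=lambda u,v:(230+u/3.75,170+v/3.75); s=lambda u,v:(240+u/3.75,140+v/3.75)
mod=np.array([[-95,80],[-95,-80],[95,80],[95,-80]])/1e3
for n,P in(("top",[ray(T,t(*p),.112) for p in((203,320),(348,494),(403,150),(552,308))]),
 ("side",[ray(S,s(*p),.112) for p in((518,375),(395,182),(222,490),(110,293))])):
    P=np.array(P)[:,:2]; c=P.mean(0); z=(P-c)@[1,1j]; m=mod@[1,1j]; k=(z*m.conj()).sum()/(abs(m)**2).sum()
    print(n,P.round(3).tolist(),c.round(4),"yaw",np.angle(k),"scale",abs(k))
for n,f,p,z in(("tape",T,t(320,90),.06),("stap",T,t(570,490),.044),("stapS",T,t(605,415),.044),("drawer",T,t(597,155),.05)): print(n,ray(f,p,z).round(3))
E
```

```text
top [[0.514, -0.059], [0.396, -0.156], [0.632, -0.195], [0.521, -0.294]] [ 0.5157 -0.176 ] yaw -0.852638696192844 scale 0.9562298923186597
side [[0.525, -0.051], [0.409, -0.149], [0.637, -0.194], [0.528, -0.291]] [ 0.5248 -0.1715] yaw -0.8745829315479926 scale 0.9518927421496438
tape [ 0.691 -0.137  0.06 ]
stap [ 0.404 -0.311  0.044]
stapS [ 0.457 -0.337  0.044]
drawer [ 0.644 -0.336  0.05 ]
```

```bash
cat >> h.py <<'E'
from bench import env,kinematics,monitor,eyes
from scipy.spatial.transform import Rotation as Ro
C=np.array([.521,-.174]); YAW=-.862
ux=np.array([np.cos(YAW),np.sin(YAW)]); uy=np.array([-ux[1],ux[0]])
def quat(crease):
    best=None; q0=monitor.sense()["joints"]
    for s in(1,-1):
        y=np.r_[s*crease,0]; z=np.array([0,0,-1.]); q=Ro.from_matrix(np.c_[np.cross(y,z),y,z]).as_quat()
        j=kinematics.ik(np.r_[C,.3],q)
        if j is not None and (best is None or abs(j[5]-q0[5])<best[0]): best=(abs(j[5]-q0[5]),q)
    return best[1]
def fold(out,hd,hz,crease,start,a0,press):
    """out: horizontal outward unit vector; hd: crease distance from the centre"""
    q=quat(crease); r=.055
    P=lambda d,z: np.r_[C+out*(hd+d),z]
    arc=lambda a:(lambda o:P(-r*np.cos(a)+o*np.sin(a),hz+r*np.sin(a)+o*np.cos(a)))(.006+.011*np.sin(a))
    env.reach(P(start[0],.28),q)
    hit=env.movel(P(*start),.12,guard=10)
    for a in np.linspace(a0,0,5):
        if hit: break
        hit=env.movel(arc(a),.08,guard=10)
    s=monitor.sense(); print("arc",hit,s["position"].round(3),s["contact_force"].round(1))
    if hit and s["position"][2]>hz+.03: return
    hit=env.movel(P(-r,hz+press),.03,guard=8)
    s=monitor.sense(); print("press",hit,s["position"].round(3),s["contact_force"].round(1))
    env.movel(P(-r,.28),.15); print(monitor.sense()["clock"])
E
python3 - <<'E'
from h import *
import cv2
env.close_gripper(20)
s=monitor.sense();p=s["position"];env.movel([p[0],p[1],.3])
fold(ux,.093,.105,uy,(.012,.165),1.3,.002)
a=[cv2.resize(eyes.grab_frame(n)["frame"][v:v+200,u:u+200,::-1],(400,400)) for n,u,v in(("top",220,150),("side",220,120))]
cv2.imwrite("pics/e1.png",np.hstack(a))
E
```

```text
arc False [ 0.546 -0.203  0.111] [0.7 0.1 0.4]
press False [ 0.546 -0.203  0.107] [ 0.3 -0.6  0.9]
8.1333
```

View pics/e1.png

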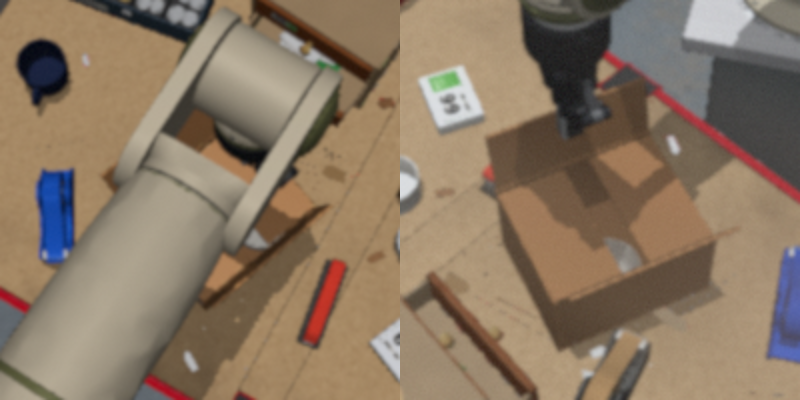

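```bash
python3 - <<'E'
from h import *
import cv2
fold(-uy,.079,.112,ux,(.065,.155),1.3,.001)
a=[cv2.resize(eyes.grab_frame(n)["frame"][v:v+200,u:u+200,::-1],(400,400)) for n,u,v in(("top",220,150),("side",220,120))]
cv2.imwrite("pics/e2.png",np.hstack(a))
E
```

```text
Traceback (most recent call last):
  File "h.py", line 22, in fold
    env.reach(P(start[0],.28),q)
    ~~~~~~~~~^^^^^^^^^^^^^^^^^^^
bench.MotionError: the arm cannot take that pose within its joint ranges
```

```bash
python3 - <<'E'
from h import *
print(monitor.sense()["joints"].round(2))
for nm,out in(("R",-uy),("L",uy)):
  for k in range(8):
    q=(Ro.from_euler("z",YAW+k*np.pi/4)*Ro.from_quat([1,0,0,0])).as_quat()
    print(nm,k*45,[None if (j:=kinematics.ik(np.r_[C+out*(.079+d),z],q)) is None else j.round(2).tolist() for d,z in((.065,.28),(.065,.155),(-.055,.112))])
E
```

```text
[-0.56  0.42  1.23  0.    1.5  -1.27]
R 0 [[-0.82, 0.2, 1.51, -0.0, 1.43, 1.62], [-0.82, 0.32, 1.71, -0.0, 1.12, 1.62], [-0.58, 0.46, 1.61, -0.0, 1.06, 1.85]]
R 45 [[-0.82, 0.2, 1.51, -0.0, 1.43, 0.83], [-0.82, 0.32, 1.71, -0.0, 1.12, 0.83], [-0.58, 0.46, 1.61, -0.0, 1.06, 1.07]]
R 90 [[-0.82, 0.2, 1.51, -0.0, 1.43, 0.05], [-0.82, 0.32, 1.71, -0.0, 1.12, 0.05], [-0.58, 0.46, 1.61, -0.0, 1.06, 0.28]]
R 135 [[-0.82, 0.2, 1.51, -0.0, 1.43, -0.74], [-0.82, 0.32, 1.71, -0.0, 1.12, -0.74], [-0.58, 0.46, 1.61, -0.0, 1.06, -0.5]]
R 180 [[-0.82, 0.2, 1.51, -0.0, 1.43, -1.52], [-0.82, 0.32, 1.71, -0.0, 1.12, -1.52], [-0.58, 0.46, 1.61, -0.0, 1.06, -1.29]]
R 225 [[-0.82, 0.2, 1.51, -0.0, 1.43, -2.31], [-0.82, 0.32, 1.71, -0.0, 1.12, -2.31], [-0.58, 0.46, 1.61, -0.0, 1.06, -2.07]]
R 270 [None, None, [-0.58, 0.46, 1.61, -0.0, 1.06, -2.86]]
R 315 [[-0.82, 0.2, 1.51, -0.0, 1.43, 2.4], [-0.82, 0.32, 1.71, -0.0, 1.12, 2.4], [-0.58, 0.46, 1.61, -0.0, 1.06, 2.64]]
L 0 [[-0.31, 0.54, 1.03, -0.0, 1.56, 2.12], [-0.31, 0.62, 1.24, -0.0, 1.29, 2.12], [-0.49, 0.51, 1.54, -0.0, 1.09, 1.94]]
L 45 [[-0.31, 0.54, 1.03, -0.0, 1.56, 1.34], [-0.31, 0.62, 1.24, -0.0, 1.29, 1.34], [-0.49, 0.51, 1.54, -0.0, 1.09, 1.15]]
L 90 [[-0.31, 0.54, 1.03, -0.0, 1.56, 0.55], [-0.31, 0.62, 1.24, -0.0, 1.29, 0.55], [-0.49, 0.51, 1.54, -0.0, 1.09, 0.37]]
L 135 [[-0.31, 0.54, 1.03, -0.0, 1.56, -0.23], [-0.31, 0.62, 1.24, -0.0, 1.29, -0.23], [-0.49, 0.51, 1.54, -0.0, 1.09, -0.42]]
L 180 [[-0.31, 0.54, 1.03, -0.0, 1.56, -1.02], [-0.31, 0.62, 1.24, -0.0, 1.29, -1.02], [-0.49, 0.51, 1.54, -0.0, 1.09, -1.2]]
L 225 [[-0.31, 0.54, 1.03, -0.0, 1.56, -1.8], [-0.31, 0.62, 1.24, -0.0, 1.29, -1.8], [-0.49, 0.51, 1.54, -0.0, 1.09, -1.99]]
L 270 [[-0.31, 0.54, 1.03, -0.0, 1.56, -2.59], [-0.31, 0.62, 1.24, -0.0, 1.29, -2.59], [-0.49, 0.51, 1.54, -0.0, 1.09, -2.77]]
L 315 [None, None, [-0.49, 0.51, 1.54, -0.0, 1.09, 2.72]]
```

The other half turn (j6 near 0) is feasible, so I'll choose the smallest |j6|.

```bash
sed -i 's/abs(j\[5\]-q0\[5\])/abs(j[5])/g; s/; q0=monitor.sense()\["joints"\]//' h.py; python3 - <<'E'
from h import *
import cv2
fold(-uy,.079,.112,ux,(.065,.155),1.3,.001)
a=[cv2.resize(eyes.grab_frame(n)["frame"][v:v+200,u:u+200,::-1],(400,400)) for n,u,v in(("top",220,150),("side",220,120))]
cv2.imwrite("pics/e2.png",np.hstack(a))
E
```

```text
arc False [ 0.503 -0.189  0.118] [ 0.1  0.3 -0.2]
press True [ 0.503 -0.19   0.114] [-1.8  0.8  7.7]
14.7417
```

View pics/e2.png

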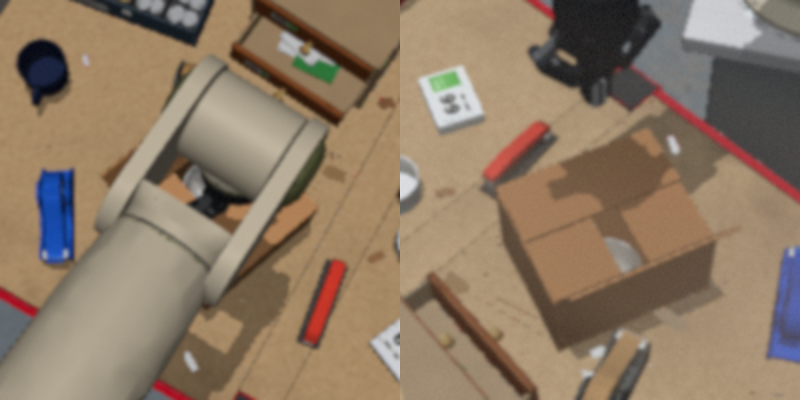

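The end and right flaps lie flat, and the left one still stands. I'll fold the left flap, then retreat.

```bash
python3 - <<'E'
from h import *
import cv2
fold(uy,.079,.112,ux,(.065,.155),1.3,.001)
env.set_joints([-1.56,.2,1.4,0,1.331,-.223])
a=[cv2.resize(eyes.grab_frame(n)["frame"][v:v+200,u:u+200,::-1],(400,400)) for n,u,v in(("top",220,150),("side",220,120))]
cv2.imwrite("pics/e3.png",np.hstack(a)); print(monitor.sense()["clock"])
E
```

```text
arc False [ 0.539 -0.158  0.118] [ 0.8 -0.5  0.9]
press True [ 0.54  -0.159  0.114] [-1.1  0.6  7. ]
20.8667
22.9917
```

View pics/e3.png

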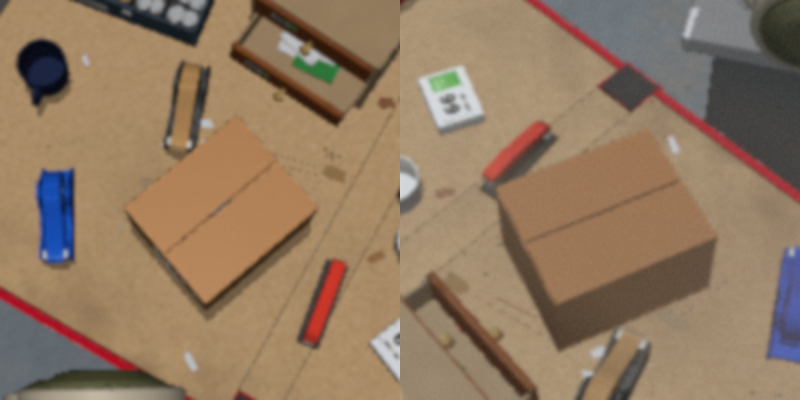

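The carton is fully closed, nothing else has moved, and the arm is clear of everything.

```bash
python3 -c "
from bench import job; print(job.hand_in())"
```

```text
the job is handed in; nothing more can be done
None
```

The carton is closed and the job handed in at about 23 s: end flap first, then the right flap, and last the left one on the tape dispenser's side; the last pictures show all flaps flat and nothing else visibly moved, but the hand-in returned no verdict.

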